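# Prop up the tipping tray and catch what slides out

## Task

Take the wooden catch box by its dark tab and set it flat on the table close under the mouth of the tipping tray, square to the tray with the tab on the side away from it. Then swing the red prop handle up and over, past dead centre onto its stop, so that the prop holds the tray tilted by itself and both clip pegs and the eraser slide down into the box. Leave the box there under the mouth and do not disturb the other things on the table.

Things in the scene. Friction and masses are not known exactly. Their poses are not given: they have to be found in the camera images.
- tipper: Fixed wooden tipping stand, 104 (x) x 235 (y) x 100 mm. Origin on the table below the tray's hinge line, mid-width. Own +y runs from the tray's mouth to its closed far end; own -x is the side where the red handle sticks out; z up. Tray hinge: parallel to own x at y = 0, z = 100 mm. Prop pivot: parallel to own x at y = 160, z = 35 mm.
- tray (a joint): Tilt of the green-walled tray (rad): 0 = level, grows as the far end rises and the mouth dips. 93 mm wide, walls 28 mm high, from own y = -45 mm (open mouth) to 200 mm of the stand, underside at z = 100 mm when level. 0.55 kg; only the prop holds it up. About 0.54 at the prop's dead centre, 0.48 with the prop on its stop; its contents slide out above about 0.3.
- prop (a joint): Angle of the steel prop under the tray (rad): 0 = folded flat, pointing towards the mouth; grows as its handle swings up, then on towards the far end. From about 0.47 its roller lifts the tray; dead centre at about 1.05: released before it falls back, past it the tray's weight drives it to the fixed stop at 1.396. No spring; up to about 16 N at the handle.
- prop_handle (a point): Centre of the prop's red round handle sleeve: 16 mm thick, 52 mm long, parallel to the stand's own x, centre 115 mm to -x of the stand's middle plane and 132 mm from the prop's pivot, turning with the prop. 35 mm above the table when folded, 165 mm on the stop. Free above and all round.
- tray_mouth (a point): Middle of the mouth edge of the tray's floor (moves with the tray): 45 mm out from the hinge, 104 mm high when level. With the prop up its underside dips to about 77 mm.
- catch_box: Loose open wooden catch box, outside 137 mm (own x) x 120 mm (own y) x 55 mm high, walls and floor 6 mm, 0.22 kg. Origin at the centre of its underside. A dark upright grip tab stands on the middle of its own -y wall.
- box_tab (a point): Grip point on the catch box's dark tab: tab 12 mm thick along the box's own y, 50 mm wide along own x, top edge 85 mm above the table; this point is 56 mm to own -y of the box's centre, 70 mm above its underside. Pinch it across its thickness from above, one finger inside the box.
- clip_peg_1: Wooden clip peg, 10x72x14 mm (long along own y), 20 g, lying loose in the tray. Origin at the centre of its underside.
- clip_peg_2: Second wooden clip peg, alike.
- eraser: Eraser in a blue card sleeve, 18x44x11 mm, 20 g, lying loose in the tray. Origin at the centre of its underside.
- thread_spool: Bystander, to be left alone: red thread spool, 31x31x40 mm, upright. Origin at the centre of its underside.
- tape_roll: Bystander, to be left alone: roll of cream masking tape, 92 mm across, 19 mm high, lying flat. Origin at the centre of its underside.
- glue_bottle: Bystander, to be left alone: white glue bottle with red nozzle, 41x41x123 mm, upright. Origin at the centre of its underside.
- pigment_jar_4: Bystander, to be left alone: brown pigment jar with black lid, 52x52x70 mm. Origin at the centre of its underside.
- pigment_jar_2: Bystander, to be left alone: orange pigment jar with pale lid, 48x48x44 mm. Origin at the centre of its underside.
- brush_1: Bystander, to be left alone: red-handled paint brush, 9x170x9 mm, lying along its own y. Origin at the centre of its underside.
- sanding_block: Bystander, to be left alone: wooden sanding block, 46x76x26 mm. Origin at the centre of its underside.
- tea_cup: Bystander, to be left alone: dark brown tea cup with handle, 74x96x53 mm. Origin at the centre of its underside.

How it is judged:
By the outcome, as a careful person would: the job done as asked, in the order asked, and still so for the second after the job is handed in, with the robot touching nothing.
It also fails if it takes over 61 s, if anything falls off the work surface, if the arm or the gripper's body presses on something with over 40 N, if the wrist force passes 120 N, or if a joint passes its speed limit or range.

## Robot

A 7-joint arm with a two-finger parallel gripper is mounted at the origin on a cart in front of the work surface, level with it; the furniture and walls round the work are solid. World frame = base frame: x ahead of the robot, y to its left, z up, the work surface at z = 0. Lengths are in m, angles in rad, forces in N, time in s.
With the tool pointing down it reaches from about 0.425 to 0.8 m from the base axis. Payload 8.3 kg.
Tool frame: the origin (TCP) lies midway between the tips of the shut fingers; the grasp point (between the pads) lies 19 mm behind it; z points along the fingers, y is the line along which they close (so a half turn about z gives the same grasp; the last joint's range is limited). The gripper opens to 85 mm and grips with 20 to 120 N. Pads are 22 mm wide; open, the fingers measure 114 mm over their backs; the gripper's body (76 mm by 85 mm) begins 54 mm behind the grasp point. The pads swing forward as they close: fully open they stand 13 mm farther back than shut.
Start: joints at [1.169, 0.383, 0.016, 1.37, -0.006, 1.388, -0.046], TCP at [0.208, -0.589, 0.231] pointing down, gripper open.
Joint ranges: [-2.95, 2.95], [-0.25, 2.06], [-1.52, 1.56], [0.18, 2.33], [-1.44, 4.58], [0.02, 2.06], [-3.01, 3.01]. Speed limits (rad/s): [2.39, 2.39, 3.01, 3.01, 3.14, 3.14, 3.14].

## Interface

Orientations are given as a rotation vector (axis times angle).
In Python, from cell import ctrl, optics gives the robot as it stands. The module is installed in compiled form; this text tells all that it offers.
- The arm moves only by the tool move_arm, never from a script. Its argument "steps" is text: rows parted by semicolons, each of 7 numbers parted by spaces: the finger opening in cm, from 0 to 8.54, then the shift along the tool's x, y, z in cm, then the turn, a rotation vector about the tool's x, y, z in rad. In form: fingers dx dy dz wx wy wz; .... A call has 1 to 8 rows; each row is the pose to reach, as a shift and turn from the pose commanded when the call began, along the tool's axes at that moment; what a row does not reach only later rows make up. A row lasts 1/8 s, in which the tool goes at most 62.5 mm and 10.7 degrees, less where a joint would pass 70% of its speed; a pose out of reach is approached as far as the arm can. A call with a gripper value outside its range is refused whole. The fingers move at their own pace and stop on an object; the grip force is fixed at half the most. Time passes only in rows, so rows that repeat a pose let the fingers close. It gives the time, the measured TCP pose, the force, the opening and the grip force at its end, in the units of the state.
- ctrl.get_obs(): the state, without advancing time (a new reading comes with each control period).
- optics.get_image(name): name is "side" or "top"; returns a dict with "img" (384x512x3 uint8, red, green, blue), "mtx" (3x3 intrinsics, pixels), "k1" (the pictures are not rectified: a ray, as slopes to the right and down, at radius r is drawn at 1 + k1 r^2 times it, then the intrinsics apply), "rvec" (rotation vector, rad) and "tvec" (3), from world to camera coordinates, as OpenCV has them. Camera axes: x right, y down, z forward; pixel columns grow to the right and rows downward; lengths in m; the calibration is good to about 2 mm. A picture is of the moment at which its call begins. There is no depth.
- ctrl.sign_off(): hands the job in; it is judged then, once.
The state is a dict: "clock": time; "joint_positions": joint angles; "qd": joint speeds; "effort": joint torques, N m; "eef_pos": TCP position; "ee_rot": TCP orientation; "wrist_force": force on the tool from outside, world axes, zero at the start; "wrist_torque": the same for the moment, N m; "opening": opening from 0.0 (shut) to 1.0 (fully open); "finger_force": force on a finger pad.
Only numpy, scipy, OpenCV 4.12 (cv2) and the standard library are available. Lean on these libraries where they do the work, as an engineer would, in place of code of your own. Each camera call takes 0.05 s, during which the arm holds its last target. There are 200 camera calls.

## Working session

There is one attempt and no reset: what is moved stays moved. The work goes in short steps, Python scripts to look and compute and a tool call to move; the robot and the scene stay as the last step left them, time stands still between calls to the robot, and variables do not carry over. Pictures are saved under pics/ and viewed, at most 10 in all, crops included, and the job is handed in when it is done.

Besides the shell and the picture viewer there is one more tool, called after ">>>" as a command line: name --argument value ..., lists and objects as JSON in quotes. move_arm: Moves the arm, as the interface text tells. Its arguments: {"type":"object","properties":{"steps":{"type":"string"}},"required":["steps"]}

```bash
mkdir -p pics
cat > h.py <<'E'
import numpy as np, cv2
from scipy.spatial.transform import Rotation as R
from cell import ctrl, optics
def grab(n,fn=None):
    d=optics.get_image(n)
    if fn: cv2.imwrite('pics/'+fn,d['img'][:,:,::-1])
    return d
def ray(d,uv):
    K=np.array(d['mtx']); k=d['k1']
    p=np.array([(uv[0]-K[0,2])/K[0,0],(uv[1]-K[1,2])/K[1,1]]); q=p.copy()
    for _ in range(30): q=p/(1+k*(q@q))
    Rm=cv2.Rodrigues(np.array(d['rvec'],float))[0]; t=np.array(d['tvec'],float).ravel()
    return -Rm.T@t, Rm.T@np.array([q[0],q[1],1.])
def onz(d,uv,z):
    o,v=ray(d,uv); return o+v*(z-o[2])/v[2]
def proj(d,X):
    Rm=cv2.Rodrigues(np.array(d['rvec'],float))[0]; c=Rm@np.array(X,float)+np.array(d['tvec'],float).ravel()
    q=c[:2]/c[2]; q=q*(1+d['k1']*(q@q)); K=np.array(d['mtx']); return K[0,0]*q[0]+K[0,2],K[1,1]*q[1]+K[1,2]
def tool(target):
    o=ctrl.get_obs(); return R.from_rotvec(o['ee_rot']).inv().apply(np.array(target)-o['eef_pos'])*100
E
python3 - <<'E'
from h import *
np.set_printoptions(precision=4,suppress=True)
for n in('side','top'):
    d=grab(n,n+'0.png'); print(n,d['k1'],ray(d,(256,192)))
o=ctrl.get_obs()
for k in o: print(k,o[k])
print(R.from_rotvec(o['ee_rot']).as_matrix())
E
```

```text
side -0.10251393357300426 (array([0.5917, 1.0367, 0.835 ]), array([ 0.0091, -0.825 , -0.5651]))
top -0.08468457540710106 (array([ 0.4745, -0.0378,  1.2037]), array([ 0.0894, -0.0006, -0.9962]))
clock 0.1
joint_positions [ 1.1691  0.3841  0.0164  1.3711 -0.0063  1.3882 -0.0465]
qd [ 0.0008 -0.0017  0.0018 -0.0037 -0.0023  0.0006 -0.0002]
effort [  0.0034 -62.9136   0.8476 -37.2757   0.0167   0.0104   0.    ]
eef_pos [ 0.2076 -0.589   0.2304]
ee_rot [-3.0949 -0.5295  0.0005]
wrist_force [-0.211  -0.2895  0.081 ]
wrist_torque [ 0.01   -0.012  -0.0279]
finger_force 0.0
opening 0.9977732567973161
[[ 0.9431  0.3324 -0.0006]
 [ 0.3324 -0.9431  0.0017]
 [ 0.     -0.0018 -1.    ]]
```

View pics/top0.png

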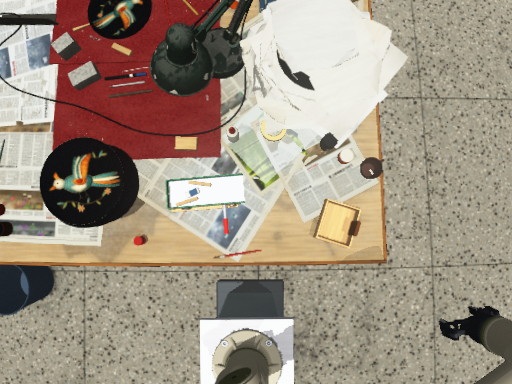

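View pics/side0.png

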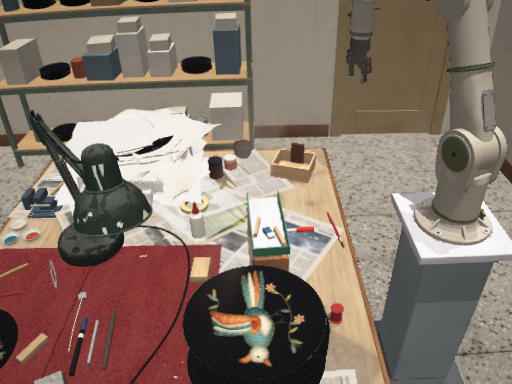

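The top view shows the tray at about (205,192), its red handle at (226,220), the box at (338,222) with its tab at (355,228), and the brush at (237,254). The mouth is at the right (-y) end. I'll enlarge this part to pick corners.

Run:
```python
import cv2,numpy as np
a=cv2.imread('pics/top0.png')[165:265,155:375]; b=cv2.imread('pics/side0.png')[130:270,225:350]
a=cv2.resize(a,None,fx=3.6,fy=3.6,interpolation=cv2.INTER_CUBIC)
cv2.imwrite('pics/topc.png',a)
cv2.imwrite('pics/sidec.png',cv2.resize(b,None,fx=4,fy=4,interpolation=cv2.INTER_CUBIC))
```

```text
(no output)
```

View pics/topc.png

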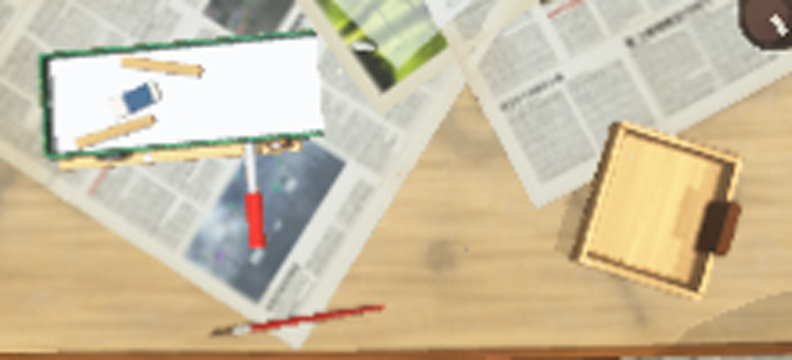

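View pics/sidec.png

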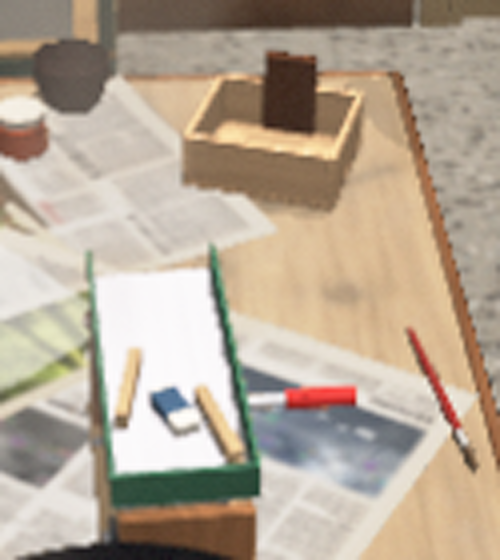

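The crop shows the tray's wall-top corners at crop (40,55), (318,32), (323,135), (47,158), the box rim at (618,122), (742,160), (697,297), (575,260), the tab top around (730,228), and the handle sleeve from (253,193) to (258,248).

```bash
cat >> h.py <<'E'
def tc(u,v): return (155+(u+.5)/3.6-.5,165+(v+.5)/3.6-.5)
def sc(u,v): return (225+(u+.5)/4-.5,130+(v+.5)/4-.5)
E
python3 - <<'E'
from h import *
np.set_printoptions(precision=4,suppress=True)
d=grab('top'); s=grab('side')
T=np.array([onz(d,tc(*p),.131) for p in[(40,55),(47,158),(318,32),(323,135)]])[:,:2]
B=np.array([onz(d,tc(*p),.055) for p in[(618,122),(742,160),(697,297),(575,260)]])[:,:2]
print(T,B,sep='\n')
ey=(T[0]+T[1]-T[2]-T[3]);print('len',np.linalg.norm(ey)/2);ey/=np.linalg.norm(ey)
print('w',np.linalg.norm(T[0]-T[1]))
m=T.mean(0); org=m-ey*.0775; ex=np.array([ey[1],-ey[0]])
print('ey',ey,np.degrees(np.arctan2(ey[1],ey[0])),'org',org,'ex',ex)
print('handle top view',onz(d,tc(255.5,220),.035),'pred',org-.115*ex+.028*ey)
print('handle side view',onz(s,sc(320,397),.035))
bc=B.mean(0); by=B[0]+B[3]-B[1]-B[2]; print(np.linalg.norm(by)/2,np.linalg.norm(B[0]-B[3]));by/=np.linalg.norm(by)
print('box',bc,'by',by,np.degrees(np.arctan2(by[1],by[0])),'tab',bc-.056*by)
bx=B[0]+B[1]-B[2]-B[3]; print('bx deg',np.degrees(np.arctan2(bx[1],bx[0])))
print('tab top corners',[onz(d,tc(*p),.085)[:2] for p in[(712,200),(741,205),(724,256)]])
print('side tab top',onz(s,sc(266,52),.085)[:2],onz(s,sc(316,58),.085)[:2])
print('side tray',[onz(s,sc(*p),.131)[:2] for p in[(91,250),(211,243),(110,480),(259,467)]])
print('side box',[onz(s,sc(*p),.055)[:2] for p in[(218,75),(364,92),(339,158),(184,138)]])
print('brush',[onz(d,tc(*p),.004)[:2] for p in[(212,332),(383,307)]])
g=org-.0*ey
for y in(-.085,-.09): print('goal box',org+y*ey,'tab',org+(y-.056)*ey)
E
```

```text
[[ 0.6126  0.2443]
 [ 0.5228  0.237 ]
 [ 0.6292  0.0014]
 [ 0.5398 -0.002 ]]
[[ 0.5526 -0.2717]
 [ 0.5157 -0.3859]
 [ 0.3913 -0.3394]
 [ 0.4269 -0.2283]]
len 0.24149652309610042
w 0.09012107819807424
ey [-0.0696  0.9976] 93.9888501094557 org [0.5815 0.0429] ex [0.9976 0.0696]
handle top view [0.4671 0.065  0.035 ] pred [0.4648 0.0628]
handle side view [0.4656 0.0633 0.035 ]
0.11831424611872486 0.13297101393243305
box [ 0.4716 -0.3063] by [0.3063 0.9519] 72.16515691935882 tab [ 0.4545 -0.3596]
bx deg -19.79060190902079
tab top corners [array([ 0.4793, -0.3481]), array([ 0.4744, -0.3742]), array([ 0.4293, -0.3571])]
side tab top [ 0.4737 -0.3706] [ 0.4294 -0.3569]
side tray [array([0.6277, 0.0085]), array([0.5416, 0.0035]), array([0.614 , 0.2532]), array([0.524, 0.245])]
side box [array([ 0.5167, -0.384 ]), array([ 0.3857, -0.3456]), array([ 0.4209, -0.2322]), array([ 0.5521, -0.2717])]
brush [array([0.3612, 0.1098]), array([ 0.3831, -0.053 ])]
goal box [ 0.5874 -0.0419] tab [ 0.5913 -0.0978]
goal box [ 0.5877 -0.0469] tab [ 0.5916 -0.1028]
```

Run:
```python
from h import *
np.set_printoptions(precision=3,suppress=True)
print(tool([.4535,-.3600,.16]),tool([.4535,-.3600,.052]))
```

```text
[ 30.803 -13.433   7.082] [ 30.803 -13.42   17.882]
```

>>> move_arm --steps "8.5 5.1 -2.2 0.5 0 0 0.11; 8.5 10.2 -4.4 1 0 0 0.22; 8.5 15.3 -6.6 1.5 0 0 0.33; 8.5 20.4 -8.8 3 0 0 0.44; 8.5 25.5 -11.1 5 0 0 0.55; 8.5 30.8 -13.4 7 0 0 0.65; 8.5 30.8 -13.4 7 0 0 0.65; 8.5 30.8 -13.4 7 0 0 0.65"

```text
clock: 1.2
eef_pos: [0.4534, -0.3609, 0.1612]
ee_rot: [3.104, -0.485, -0.001]
wrist_force: [-0.4, 0.4, 0.1]
opening: 0.995
finger_force: 0.0
```

Run:
```python
from h import *
np.set_printoptions(precision=3,suppress=True)
for n in('top','side'):
    d=grab(n); c=proj(d,[.4535,-.36,.1]); x,y=int(c[0]),int(c[1])
    im=d['img'][max(y-55,0):y+45,x-50:x+50,::-1]
    globals()[n]=cv2.resize(im,(400,400),interpolation=cv2.INTER_CUBIC)
cv2.imwrite('pics/g1.png',np.hstack([top,side]))
o=ctrl.get_obs();print(o['clock'],o['eef_pos'],R.from_rotvec(o['ee_rot']).as_matrix(),o['wrist_force'],o['joint_positions'])
print(tool([.4535,-.36,.052]))
```

```text
1.3 [ 0.453 -0.362  0.162] [[ 0.951 -0.308 -0.   ]
 [-0.308 -0.951 -0.001]
 [ 0.     0.001 -1.   ]] [ 0.148 -0.484  1.063] [ 0.672  0.33  -0.066  1.599  0.024  1.213 -1.283]
[ 0.009 -0.257 10.968]
```

View pics/g1.png

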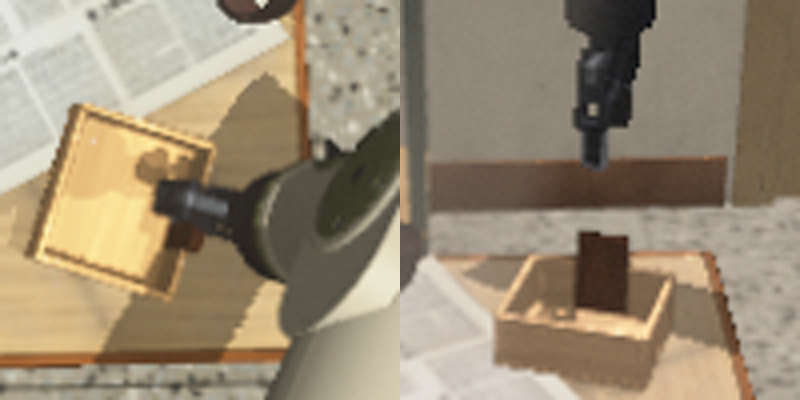

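The gripper hangs over the tab in both views: top at about (185,205), and side at x≈595 with the tab centre at 602. I'll descend and grip.

>>> move_arm --steps "8.5 0 -0.1 3 0 0 0; 8.5 0 -0.1 6 0 0 0; 8.5 0 -0.1 9 0 0 0; 8.5 0 -0.1 10.8 0 0 0; 8.5 0 -0.1 10.8 0 0 0; 5 0 -0.1 10.8 0 0 0; 3 0 -0.1 10.8 0 0 0; 2 0 -0.1 10.8 0 0 0"

```text
clock: 2.3
eef_pos: [0.4545, -0.36, 0.0542]
ee_rot: [3.103, -0.487, 0.002]
wrist_force: [-0.8, 0.3, 0.4]
opening: 0.368
finger_force: 0.0
```

>>> move_arm --steps "0.5 0 0 0 0 0 0; 0.5 0 0 0 0 0 0; 0.5 0 0 0 0 0 0; 0.5 0 0 0 0 0 0; 0.5 0 0 0 0 0 0"

```text
clock: 2.92
eef_pos: [0.4543, -0.3602, 0.0539]
ee_rot: [3.103, -0.487, 0.002]
wrist_force: [-1.7, -0.2, 6.2]
opening: 0.13
finger_force: 59.4
```

Run:
```python
from h import *
np.set_printoptions(precision=3,suppress=True)
d=grab('top');ey=np.array([-.0696,.9976]);ex=np.array([ey[1],-ey[0]]);org=np.array([.5815,.0445])
for p in[(302,140),(302,152),(60,168)]:
    for z in(0,.05,.1):
        q=onz(d,tc(*p),z)[:2]-org; print(p,z,q@ex,q@ey)
for y in(-.11,-.144): 
    q=org+y*ey; print(q,tool([*q,.054]),tool([*q,.074]))
```

```text
(302, 140) 0 -0.03975881007972581 -0.01909248244385629
(302, 140) 0.05 -0.04277964138909872 -0.0213986693523562
(302, 140) 0.1 -0.04580047269847163 -0.023704856260856118
(302, 152) 0 -0.05129643584534973 -0.01818629371812698
(302, 152) 0.05 -0.05383799737394304 -0.020530123455467744
(302, 152) 0.1 -0.056379558902536354 -0.022873953192808518
(60, 168) 0 -0.047662055636121727 0.21703084238132977
(60, 168) 0.05 -0.05035458831263838 0.20491615791667803
(60, 168) 0.1 -0.05304712098915505 0.1928014734520262
[ 0.589 -0.065] [  3.796 -32.21   -0.014] [  3.799 -32.209  -2.014]
[ 0.592 -0.099] [  5.061 -29.054  -0.011] [  5.063 -29.053  -2.011]
```

>>> move_arm --steps "0.5 0 0 -1.5 0 0 0; 0.5 0.6 -3 -2.5 0 0 0; 0.5 2 -7.5 -2.5 0 0 -0.06; 0.5 3.4 -12 -2.5 0 0 -0.14; 0.5 4.7 -16.5 -2.5 0 0 -0.22; 0.5 6 -21 -2.5 0 0 -0.3; 0.5 6.8 -24.8 -2.5 0 0 -0.379; 0.5 6.8 -24.8 -2.5 0 0 -0.379"

```text
clock: 3.98
eef_pos: [0.5962, -0.139, 0.0787]
ee_rot: [-3.136, -0.119, -0.001]
wrist_force: [0.1, -0.4, -1.7]
opening: 0.129
finger_force: 58.7
```

Run:
```python
from h import *
np.set_printoptions(precision=3,suppress=True)
o=ctrl.get_obs();print(o['clock'],o['eef_pos'],R.from_rotvec(o['ee_rot']).as_matrix(),o['wrist_force'],o['finger_force'])
print(tool([.5917,-.1011,.055]))
ims=[]
for n in('top','side'):
    d=grab(n); c=proj(d,[.59,-.06,.08]); x,y=int(c[0]),int(c[1]); print(n,x,y)
    ims.append(cv2.resize(d['img'][y-50:y+50,x-50:x+50,::-1],(400,400),interpolation=cv2.INTER_CUBIC))
cv2.imwrite('pics/g2.png',np.hstack(ims))
```

```text
3.975 [ 0.596 -0.139  0.079] [[ 0.997  0.076  0.   ]
 [ 0.076 -0.997  0.003]
 [ 0.001 -0.003 -1.   ]] [ 0.099 -0.399 -1.731] 58.651912808418274
[-0.159 -3.805  2.377]
top 262 187
side 260 192
```

View pics/g2.png

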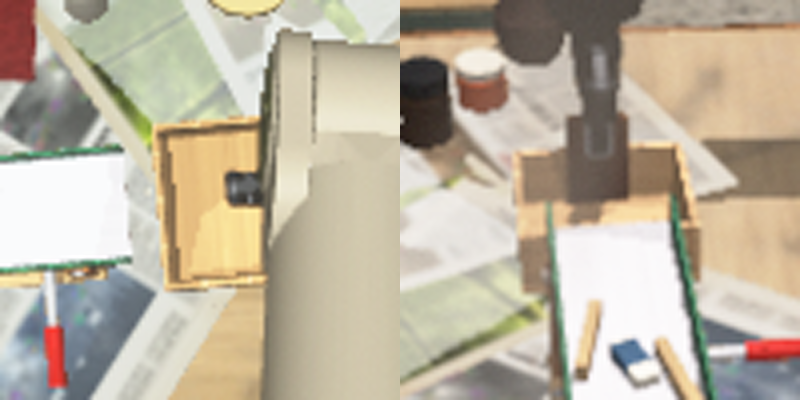

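The box is held clear of the mouth. Its near rim runs from (153,125) to (168,290) in the top crop, and the mouth edge from (128,148) to (130,265). I'll check the alignment numerically.

Run:
```python
from h import *
np.set_printoptions(precision=4,suppress=True)
d=grab('top');s=grab('side');ey=np.array([-.0696,.9976]);ex=np.array([ey[1],-ey[0]]);org=np.array([.5815,.0445])
def f(c,cx,cy,p,z):
    q=onz(c,(cx-50+(p[0]+.5)/4-.5,cy-50+(p[1]+.5)/4-.5),z)[:2]-org; return np.array([q@ex,q@ey])*1000
a,b=f(d,262,187,(153,125),.08),f(d,262,187,(168,290),.08)
print('box near rim',a,b,'slope deg',np.degrees(np.arctan2(*(a-b)[::-1])))
a,b=f(s,260,192,(514-400,245),.08),f(s,260,192,(700-400,233),.08)
print('side near rim',a,b,np.degrees(np.arctan2(*(a-b)[::-1])))
print('tray mouth',f(d,262,187,(128,148),.131),f(d,262,187,(130,265),.131))
print('side mouth',f(s,260,192,(550-400,205),.131),f(s,260,192,(676-400,195),.131))
q=ctrl.get_obs()['eef_pos'][:2]-org;print('tcp',q@ex*1000,q@ey*1000)
```

```text
box near rim [ 68.8093 -68.9513] [-66.6941 -70.0589] slope deg 0.46830166645753274
side near rim [ 71.6354 -60.4681] [-67.0306 -60.1311] -0.13924269700456107
tray mouth [ 44.1191 -48.286 ] [-47.0882 -42.5646]
side mouth [ 44.499  -35.3989] [-46.1705 -37.7411]
tcp -0.7960602625491734 -190.8508066366204
```

>>> move_arm --steps "0.5 -0.1 -1.5 0 0 0 0; 0.5 -0.1 -3 0 0 0 0; 0.5 -0.1 -4 0 0 0 0; 0.5 -0.1 -4 1.2 0 0 0; 0.5 -0.1 -4 2 0 0 0; 0.5 -0.1 -4 2.4 0 0 0; 0.5 -0.1 -4 2.45 0 0 0; 0.5 -0.1 -4 2.45 0 0 0"

```text
clock: 5.18
eef_pos: [0.5909, -0.1053, 0.054]
ee_rot: [3.14, 0.105, -0.0]
wrist_force: [-2.5, -0.5, 3.1]
opening: 0.13
finger_force: 59.4
```

>>> move_arm --steps "3 0 0 0 0 0 0; 5 0 0 0 0 0 0; 6 0 0 0 0 0 0; 6 0 0 0 0 0 0; 6 0 0 -3 0 0 0; 6 0 0 -7 0 0 0; 6 0 0 -12 0 0 0; 6 0 0 -16 0 0 0"

```text
clock: 6.18
eef_pos: [0.5912, -0.1045, 0.2161]
ee_rot: [3.14, 0.107, 0.002]
wrist_force: [0.6, -0.5, -1.3]
opening: 0.702
finger_force: 0.0
```

Run:
```python
from h import *
np.set_printoptions(precision=3,suppress=True)
print(tool([.4635,.064,.15]),tool([.4635,.064,.018]))
```

```text
[-11.608 -17.685   6.584] [-11.628 -17.689  19.784]
```

>>> move_arm --steps "6 -2 -2.5 0 0 0 0; 6 -4.5 -6 0 0 0 0; 6 -7 -10 0 0 0 0; 6 -9.5 -14 1 0 0 0; 6 -11.6 -17.7 3.5 0 0 0; 6 -11.6 -17.7 6.6 0 0 0; 6 -11.6 -17.7 6.6 0 0 0; 6 -11.6 -17.7 6.6 0 0 0"

```text
clock: 7.18
eef_pos: [0.464, 0.0637, 0.1489]
ee_rot: [-3.14, -0.105, -0.002]
wrist_force: [0.3, 0.7, 0.8]
opening: 0.702
finger_force: 0.0
```

Run:
```python
from h import *
np.set_printoptions(precision=3,suppress=True)
o=ctrl.get_obs();print(o['clock'],o['eef_pos'],o['ee_rot'],o['joint_positions'])
ims=[]
for n in('top','side'):
    d=grab(n); c=proj(d,[.55,-.01,.08]); x,y=int(c[0]),int(c[1]); print(n,x,y)
    ims.append(cv2.resize(d['img'][y-50:y+50,x-50:x+50,::-1],(400,400),interpolation=cv2.INTER_CUBIC))
cv2.imwrite('pics/g3.png',np.hstack(ims))
print(tool([.4635,.064,.018]))
```

```text
7.175 [0.464 0.064 0.149] [-3.14  -0.105 -0.002] [ 0.147  0.129 -0.378  1.887  0.053  1.134 -1.754]
top 247 199
side 274 202
[-0.113 -0.026 13.117]
```

View pics/g3.png

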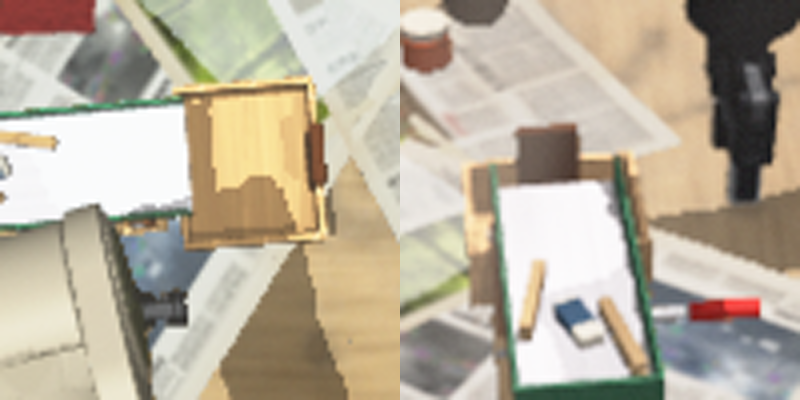

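The box stands under the mouth, tab outward at (318,155), with its outer rim running from (313,78) to (327,238). The handle is free at side crop (725,308). I'll check position and squareness.

Run:
```python
from h import *
np.set_printoptions(precision=1,suppress=True)
d=grab('top');ey=np.array([-.0696,.9976]);ex=np.array([ey[1],-ey[0]]);org=np.array([.5815,.0445])
def f(p,z):
    q=onz(d,(247-50+(p[0]+.5)/4-.5,199-50+(p[1]+.5)/4-.5),z)[:2]-org; return np.array([q@ex,q@ey])*1000
for p in[(313,78),(327,238),(174,91),(186,248)]: print(f(p,.055))
print('mouth',f((188,100),.131),f((191,213),.131))
```

```text
[  65.  -152.1]
[ -69.2 -151.8]
[ 63.8 -35.3]
[-67.8 -34.9]
mouth [ 44.1 -48.3] [-44.1 -43.6]
```

>>> move_arm --steps "6 -0.1 0 4 0 0 0; 6 -0.1 0 8 0 0 0; 6 -0.1 0 11 0 0 0; 6 -0.1 0 13 0 0 0; 6 -0.1 0 13 0 0 0; 3.5 -0.1 0 13 0 0 0; 2.2 -0.1 0 13 0 0 0; 1 -0.1 0 13 0 0 0"

```text
clock: 8.32
eef_pos: [0.4632, 0.0637, 0.0189]
ee_rot: [3.139, 0.106, 0.003]
wrist_force: [-1.3, -1.6, 6.3]
opening: 0.161
finger_force: 58.4
```

>>> move_arm --steps "0.8 0 0 0 0 0 0; 0.8 0 0 0 0 0 0; 0.8 0 0 0 0 0 0; 0.8 0 0 0 0 0 0"

```text
clock: 8.82
eef_pos: [0.4631, 0.0638, 0.0189]
ee_rot: [3.139, 0.106, 0.003]
wrist_force: [-0.5, -1.9, 6.6]
opening: 0.164
finger_force: 58.4
```

>>> move_arm --steps "0.8 0 -0.04 -1.05 0 0 0; 0.8 0 -0.17 -2.1 0 0 0; 0.8 0 -0.41 -3.27 0 0 0; 0.8 0 -0.8 -4.53 0 0 0; 0.8 0 -1.32 -5.74 0 0 0; 0.8 0 -1.95 -6.9 0 0 0; 0.8 0 -2.3 -7.46 0 0 0; 0.8 0 -2.69 -7.99 0 0 0"

```text
clock: 9.82
eef_pos: [0.4612, 0.0873, 0.0985]
ee_rot: [3.136, 0.101, 0.002]
wrist_force: [6.7, -13.1, -2.6]
opening: 0.16
finger_force: 59.9
```

>>> move_arm --steps "0.8 0 -0.85 -1.01 0 0 0; 0.8 0 -1.8 -1.93 0 0 0; 0.8 0 -2.83 -2.75 0 0 0; 0.8 0 -3.94 -3.46 0 0 0; 0.8 0 -5.12 -4.06 0 0 0; 0.8 0 -6.35 -4.54 0 0 0; 0.8 0 -7.62 -4.89 0 0 0; 0.8 0 -7.62 -4.89 0 0 0"

```text
clock: 10.82
eef_pos: [0.4557, 0.1683, 0.1505]
ee_rot: [-3.139, -0.109, -0.006]
wrist_force: [-7.4, -3.8, 24.8]
opening: 0.161
finger_force: 65.8
```

Run:
```python
from h import *
np.set_printoptions(precision=3,suppress=True)
o=ctrl.get_obs();print(o['clock'],o['eef_pos'],o['ee_rot'],o['wrist_force'])
q=o['eef_pos']; ey=np.array([-.0696,.9976]); y=(q[:2]-[.5815,.0445])@ey; print(y, np.arctan2(q[2]+.019-.035,.16-y))
ims=[]
for n in('top','side'):
    d=grab(n); c=proj(d,[.55,.01,.08]); x,y=int(c[0]),int(c[1]); print(n,x,y)
    ims.append(cv2.resize(d['img'][y-50:y+50,x-50:x+50,::-1],(400,400),interpolation=cv2.INTER_CUBIC))
cv2.imwrite('pics/g4.png',np.hstack(ims))
```

```text
10.825 [0.456 0.168 0.15 ] [-3.139 -0.109 -0.006] [-7.353 -3.822 24.844]
0.13229879585405296 1.367678144400123
top 241 199
side 274 206
```

View pics/g4.png

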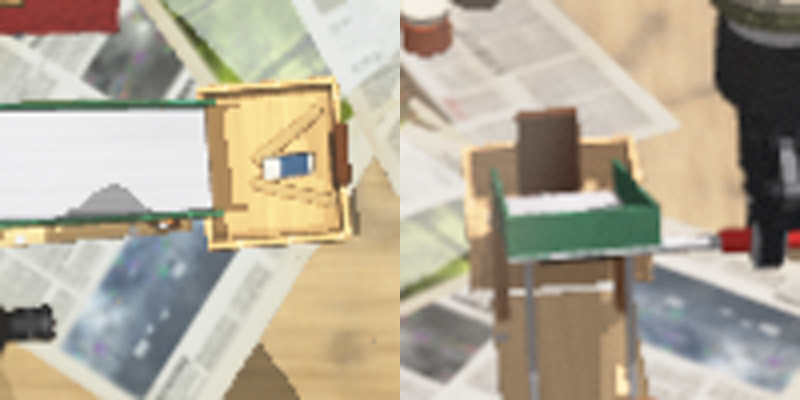

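Both pegs and the eraser lie in the box at top crop (290,165), and the tray is tilted with the prop near its stop. I'll release the handle and retreat upward.

>>> move_arm --steps "3 0 0 0 0 0 0; 6 0 0 0 0 0 0; 7 0 0 0 0 0 0; 7 0 0 0 0 0 0; 7 0 0 -3 0 0 0; 7 0 0 -7 0 0 0; 7 0 0 -12 0 0 0; 7 0 0 -14 0 0 0"

```text
clock: 11.92
eef_pos: [0.456, 0.1674, 0.2896]
ee_rot: [-3.139, -0.107, -0.006]
wrist_force: [1.0, -0.2, -0.1]
opening: 0.817
finger_force: 0.0
```

Run:
```python
from h import *
np.set_printoptions(precision=3,suppress=True)
o=ctrl.get_obs();print(o['clock'],o['eef_pos'],o['wrist_force'])
t=grab('top')['img'][130:270,150:390,::-1]; s=grab('side')['img'][130:270,190:360,::-1]
r=lambda im:cv2.resize(im,(400,int(im.shape[0]*400/im.shape[1])),interpolation=cv2.INTER_CUBIC)
t,s=r(t),r(s); t=cv2.copyMakeBorder(t,0,s.shape[0]-t.shape[0],0,0,cv2.BORDER_CONSTANT)
cv2.imwrite('pics/g5.png',np.hstack([t,s]))
```

```text
11.925 [0.456 0.167 0.29 ] [ 1.027 -0.239 -0.066]
```

View pics/g5.png

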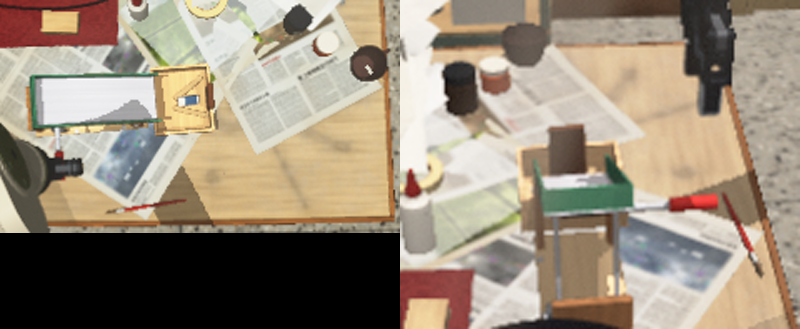

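The prop holds the tray up by itself, with the handle at side (690,202). The contents are in the box at top (188,100), the bystanders are where they were, and the arm is clear.

```bash
python3 -c "
from cell import ctrl
print(ctrl.sign_off())"
```

```text
the job is handed in; nothing more can be done
None
```

Job handed in at about 12 s of the 61 s allowed: the last pictures show the box square under the mouth with its tab outward, the prop holding the tray tilted by itself, both pegs and the eraser in the box, and no sign of anything else disturbed.

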